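# Leak-test the titrator cartridge

### The job

Leak-test the cartridge in the hand-wound titrator: its tip tap is shut, so turn the black knob clockwise one click at a time until the pusher's face stands in the plunger rod's green band, then take your hand off and let the ratchet hold it there for three seconds. After that, draw the red release lever fully towards the front to free the pawl, wind the knob back to its zero stop, and leave it there with the pawl free. Never press the rod into the red, never force the knob back against the pawl, and do not disturb the flask or anything else on the bench.

Things in the scene. Friction and masses are not known exactly. Their poses are not given: they have to be found in the camera images.
- titrator: fixed cartridge titrator: white base 160 x 450 mm, white housing 145 mm high (titrator frame x -60..76, y -140..70 mm). Origin on the bench under the knob's axis; x to its back, y along the plunger's stroke, z up. Beyond the housing: pusher, black cartridge with green stripe (axis 118 mm high, to y 258) and shut red tap, flask below. Only knob and release lever are to be handled
- knob_grip (a point): black fluted knob on the housing, 48 mm in diameter, 37 mm tall, upright axis; the point is on the axis, 187 mm above the bench, 15 mm below the knob's top, 22 mm above its underside. 10 mm under the knob lies the brass ratchet wheel, 82 mm across, top face 155 mm above the bench. Nothing else reaches above 160 mm within 90 mm of the axis
- knob (a joint): knob angle, rad: 0 at the zero stop (white line on red mark), grows clockwise seen from above, to 3.4; starts at 0.02 to 0.6. Drives the pusher 11.5 mm per rad. One click = 0.349 rad = 4 mm; the pawl holds at multiples of 0.349 and drops in about 0.05 past each, so turn 0.08 past. Let go, the loaded wheel settles back on the tooth (0.9 mm of push lost). Takes 0.1 Nm, plus 0.017 per mm of rod push
- collar (a joint): pressure gauge: how far the sprung plunger rod is pushed into the pusher head, m, 1.5 N per mm. Rod bands, from the pusher: white 0-3 mm, green 3-8, yellow 8-11, red beyond; the pusher's face swallows them. 0 until the plunger meets the piston, unseen in the opaque cartridge at a depth that differs each time (knob 0.7 to 2.4 rad), which does not yield. Some tooth always leaves it in the green
- collar_face (a point): centre of the rear face of the steel collar (25 mm across) on the plunger rod, 118 mm above the bench, 106 mm along the titrator's y with knob and rod at 0; it moves with the knob, less what the rod is pushed in
- release_grip (a point): the red upright grip of the release lever on the right part of the housing's top: 14 mm in diameter, from 148 to 190 mm above the bench; the point is on its axis, 173 mm above the bench (17 mm below its top). The lever's arm and pivot lie below 157 mm
- release_pivot (a point): a point on the lever's upright pivot axis, at the height of the grip's point; the grip swings round it at 45 mm radius. In the titrator's frame it lies at x 20, y -85 mm
- release (a joint): release lever angle, rad: 0 (up to 0.1) at the back, pawl in the teeth; grows clockwise seen from above as the grip is drawn to the titrator's front (-x), end stop 1.22; past 1.0 the pawl is clear. Pivot-to-grip direction in the titrator's frame: -0.96 minus this. Stiff, 2 to 3 N at the grip, stays where left. Freed, the loaded rod turns the knob back a little; the rest is wound by hand
- pawl: small steel pawl beside the ratchet wheel on the housing's top, between wheel and release lever, 34 x 60 mm and 13 mm high; sprung into the teeth. Origin on its pivot. It is worked by the lever, not by hand
- flask: small conical glass flask, 54 mm wide, 83 mm tall, on the white tile under the cartridge's tip; origin under its base. Bystander
- washbottle: white wash bottle with red top and spout, 64 mm wide, 158 mm tall; origin under its base. Bystander
- reagent: amber reagent bottle, 68 mm wide, 130 mm tall; origin under its base. Bystander
- indicator: small amber indicator bottle, 32 mm wide, 70 mm tall; origin under its base. Bystander
- beaker: glass beaker, 68 mm wide, 75 mm tall; origin under its base. Bystander
- bulb: red rubber pipette bulb standing on its round end, 48 mm wide, 66 mm tall; origin under its base. Bystander
- tray: white tray 150 x 110 x 22 mm, fixed, with the two spare cartridges; origin under its centre
- spare0: spare black cartridge with green stripe, 25 mm in diameter, 112 mm long, lying in the tray; origin under its middle. Bystander
- spare1: used black cartridge with red stripe, as the other. Bystander

How it is judged:
On the way, in this order (a step that is already met when the one before it is completed fails the run):
1. the pressure has been brought up: the pusher's face stands in the green band (rod pushed in 3 to 8 mm), held by the ratchet for 2 s with the robot touching nothing of the titrator (value of joint collar between 0.003 and 0.008 m and contact force between the fingers and titrator below 0.2 N and value of joint release below 0.3 rad), for 2 s.
2. the release lever has been drawn to the front and the pawl is free (value of joint release above 1.05 rad), for 0.2 s.
At the end, for the whole second after the job is handed in: the knob is back at its zero stop (within 0.1 rad) with the rod out of load (pushed in less than 1 mm), the release lever stands at the front (past 1.05 rad, pawl free), and the flask stands upright where it was (within 15 mm) (value of joint knob below 0.1 rad and value of joint collar below 0.001 m and value of joint release above 1.05 rad and angle between flask's own z axis and vertical below 0.2 rad and distance of flask from where it was at the start of the episode below 0.015 m); the robot touches nothing.
It fails at once if the rod is pressed into the red: pushed in more than 11 mm (value of joint collar above 0.011 m).
It fails at once if the knob is forced back against the pawl (more than 25 N on the pawl) (contact force between pawl and anything else above 25 N).
It fails at once if the flask is shifted by more than 15 mm or tipped (distance of flask from where it was at the start of the episode above 0.015 m or angle between flask's own z axis and vertical above 0.3 rad).
It fails at once if another thing on the bench is shifted by more than 30 mm (distance of any of washbottle, reagent, indicator, beaker, bulb, spare0, spare1 from where it was at the start of the episode above 0.03 m).
It also fails if it takes over 64 s, if anything falls off the work surface, if the arm or the gripper's body presses on something with over 40 N, if the wrist force passes 120 N, or if a joint passes its speed limit or range.

### The arm

A 6-joint arm with a two-finger parallel gripper is mounted at the origin on the work surface. World frame = base frame: x ahead of the robot, y to its left, z up, the work surface at z = 0. Lengths are in m, angles in rad, forces in N, time in s.
With the tool pointing down it reaches from about 0.3 to 0.875 m from the base axis. Payload 6.4 kg.
Tool frame: the origin (TCP) lies midway between the tips of the shut fingers; the grasp point (between the pads) lies 19 mm behind it; z points along the fingers, y is the line along which they close (so a half turn about z gives the same grasp; the last joint's range is limited). The gripper opens to 88 mm and grips with 3 to 60 N. Pads are 18 mm wide; open, the fingers measure 123 mm over their backs; the gripper's body (75 mm by 187 mm) begins 45 mm behind the grasp point.
Start: joints at [-1.508, 0.181, 1.607, -0, 1.354, -0.206], TCP at [0.153, -0.554, 0.239] pointing down, gripper open.
Joint ranges: [-2.99, 2.99], [-0.89, 2.07], [0.3, 2.58], [-1.14, 4.28], [0, 2.63], [-3.12, 3.12]. Speed limits (rad/s): [2.57, 2.57, 3.01, 3.14, 3.14, 3.14].

### API

Orientations are given as a rotation vector (axis times angle).
In Python, from workcell import env, vision, nets gives the robot as it stands. The module is installed in compiled form; this text tells all that it offers.
- The arm moves only by the tool arm_command, never from a script. Its arguments are lists of equal length, an entry for each row: "gripper": the finger opening in mm, from 0 to 88.1; "xyz": the shift along the world's x, y, z in mm, a list of three; "dr": the turn, a rotation vector about the world's x, y, z in degrees, a list of three. A call has 1 to 12 rows; each row shifts and turns the commanded pose from where the row before left it; what a row does not reach is not made up. A row lasts 1/10 s, in which the tool goes at most 50 mm and 8.59 degrees, less where a joint would pass 70% of its speed; a pose out of reach is approached as far as the arm can. A call is refused whole if a number of a shift passes 50 or a number of a turn 8.59, either way. A call with a gripper value outside its range is refused whole. The fingers move at their own pace and stop on an object; "newtons" is the grip in N (left out, the last holds). Time passes only in rows, so rows that do not move let the fingers close. It gives the time, the measured TCP pose, the force, the opening and the grip force at its end, in the units of the state.
- env.sense(): the state, without advancing time (a new reading comes with each control period).
- vision.get_image(name): name is "side" or "top"; returns the picture (480x640x3 uint8, red, green, blue); there is no depth.
- vision.camera_info(name): a dict with "vfov" (degrees; the focal length in pixels is half the picture's height over the tangent of half this angle, whatever the lens; pixels are square), "cx", "cy" (the principal point, pixels), "R" (3x3) and "t" (3): a world point X has camera coordinates R X + t. Camera axes: x right, y down, z forward; pixel columns grow to the right and rows downward; lengths in m; the calibration is good to about 2 mm. A picture is of the moment at which its call begins. camera_info takes no time and is no camera call.
- env.close_job(): hands the job in; it is judged then, once.
Trained networks look in the newest picture that a camera, given by its name, has taken for a name from the list of things; names that differ only in an ending like _2 or _b are one class to them, and where a whole thing is asked for, a point or a joint stands for the part that bears it (a point fixed in the world has none). Each returns a list of dicts, best first, with "conf" (0 to 1); they miss things now and then, are a little off and sometimes report something else, mostly with a low value. They report only what shows in the picture. A call takes as long as a camera call.
- nets.regions_of(camera, thing): "pixels" (480x640 bool, what is visible of it) and "box" ([left, top, width, height] in pixels, round what is visible of it).
The state is a dict: "time": time; "q": joint angles; "dq": joint speeds; "tau": joint torques, N m; "tcp_pos": TCP position; "ee_rot": TCP orientation; "contact_force": force on the tool from outside, world axes, zero at the start; "moment": the same for the moment, N m; "grip_width": finger opening in m; "gripper_force": force on a finger pad.
Only numpy, scipy, OpenCV 4.12 (cv2) and the standard library are available. Lean on these libraries where they do the work, as an engineer would, in place of code of your own. Each camera call takes 0.05 s, during which the arm holds its last target. There are 200 camera calls.

## Working session

There is one attempt and no reset: what is moved stays moved. The work goes in short steps, Python scripts to look and compute and a tool call to move; the robot and the scene stay as the last step left them, time stands still between calls to the robot, and variables do not carry over. Pictures are saved under pics/ and viewed, at most 10 in all, crops included, and the job is handed in when it is done.

Besides the shell and the picture viewer there is one more tool, called after "Call:" by a JSON object that holds its "method" and its "body". arm_command: Moves the arm, as the interface text tells. Its arguments: {"type":"object","properties":{"gripper":{"type":"array"},"xyz":{"type":"array"},"dr":{"type":"array"},"newtons":{"type":"number"}},"required":["gripper","xyz","dr"]}

```bash
mkdir -p pics; cat > h.py <<'E'
import numpy as np, cv2
from workcell import env, vision, nets
def cam(n):
    i=vision.camera_info(n); f=240/np.tan(np.radians(i['vfov'])/2)
    return f,i['cx'],i['cy'],np.array(i['R']),np.array(i['t'])
def proj(n,X):
    f,cx,cy,R,t=cam(n); c=np.atleast_2d(X)@R.T+t
    return np.c_[f*c[:,0]/c[:,2]+cx, f*c[:,1]/c[:,2]+cy]
def ray(n,uv):
    f,cx,cy,R,t=cam(n); d=R.T@np.array([(uv[0]-cx)/f,(uv[1]-cy)/f,1]); return -R.T@t, d
def atz(n,uv,z):
    o,d=ray(n,uv); return o+d*(z-o[2])/d[2]
def save(n,name,crop=None,s=1):
    im=vision.get_image(n)
    if crop: x,y,w,h=crop; im=im[y:y+h,x:x+w]
    if s!=1: im=cv2.resize(im,None,fx=s,fy=s,interpolation=cv2.INTER_CUBIC)
    cv2.imwrite('pics/'+name,im[:,:,::-1])
E
python3 - <<'E'
from h import *
a=vision.get_image('top');b=vision.get_image('side')
cv2.imwrite('pics/top.png',a[:,:,::-1]);cv2.imwrite('pics/side.png',b[:,:,::-1])
for n in('top','side'):
    f,cx,cy,R,t=cam(n);print(n,f,cx,cy,'pos',-R.T@t,R.round(3).tolist())
    for th in('titrator','knob','knob_grip','release','release_grip','pawl','collar','flask','washbottle','reagent'):
        r=nets.regions_of(n,th)
        for q in r[:2]:
            ys,xs=np.nonzero(q['pixels']);print(th,round(q['conf'],2),q['box'],xs.mean().round(1),ys.mean().round(1))
s=env.sense();print(s['time'],s['tcp_pos'],s['ee_rot'])
E
```

```text
top 475.54436956353845 318.0207451380195 238.16665410467448 pos [0.28081962 0.03601488 1.24668159] [[0.026, -1.0, -0.002], [-0.98, -0.025, -0.197], [0.197, 0.007, -0.98]]
titrator 0.91 [187.5, 181.5, 178.8, 106.8] 279.8 233.2
knob 0.92 [282.7, 217.5, 35.2, 33.1] 300.3 233.4
knob 0.16 [477.0, 196.7, 17.2, 35.1] 483.5 214.5
knob_grip 0.6 [284.3, 219.1, 31.0, 32.5] 300.1 234.2
knob_grip 0.32 [493.4, 187.8, 21.6, 42.6] 502.8 209.2
release 0.71 [332.6, 230.3, 30.2, 13.1] 344.9 234.4
release 0.33 [243.8, 220.1, 18.1, 10.9] 252.9 225.3
release_grip 0.53 [327.9, 227.4, 32.6, 16.2] 344.4 234.6
pawl 0.64 [321.3, 227.5, 17.1, 4.1] 328.5 227.8
pawl 0.26 [122.1, 202.7, 37.7, 34.9] 141.1 217.9
collar 0.46 [244.3, 220.3, 16.8, 10.7] 253.9 225.6
flask 0.71 [195.7, 207.8, 19.3, 20.1] 204.4 218.1
flask 0.48 [465.9, 183.4, 53.9, 57.7] 492.8 214.9
washbottle 0.69 [124.2, 203.9, 34.3, 33.3] 140.4 218.3
reagent 0.92 [109.2, 251.9, 38.2, 32.3] 128.2 268.0
side 615.8913436580093 311.5574515987928 238.09083648178228 pos [0.1671142  1.39173787 0.98475756] [[-0.971, -0.24, -0.005], [-0.121, 0.508, -0.853], [0.207, -0.827, -0.522]]
titrator 0.68 [211.6, 206.1, 140.5, 157.7] 289.9 285.4
knob 0.73 [291.1, 217.6, 29.8, 32.1] 304.8 234.0
knob_grip 0.77 [286.0, 221.4, 34.2, 27.5] 304.6 235.2
release 0.64 [311.0, 199.8, 7.8, 25.8] 315.3 212.9
pawl 0.65 [319.0, 202.1, 8.2, 19.3] 324.8 212.2
collar 0.52 [282.2, 268.3, 9.5, 9.3] 286.2 272.3
flask 0.71 [241.0, 314.7, 23.0, 32.9] 250.3 330.6
washbottle 0.76 [216.5, 345.9, 28.8, 23.1] 233.7 360.0
reagent 0.76 [272.1, 362.7, 36.4, 58.5] 289.8 395.2
1.1 [ 0.15271556 -0.55436274  0.23871015] [-3.11323614e+00 -4.20959205e-01 -1.65743396e-05]
```

View pics/top.png

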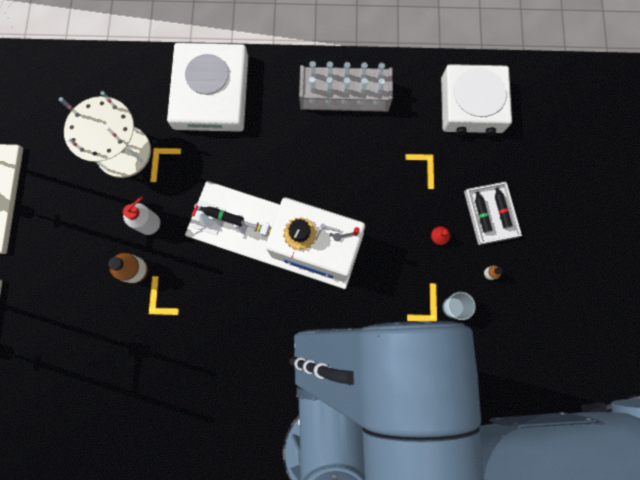

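View pics/side.png

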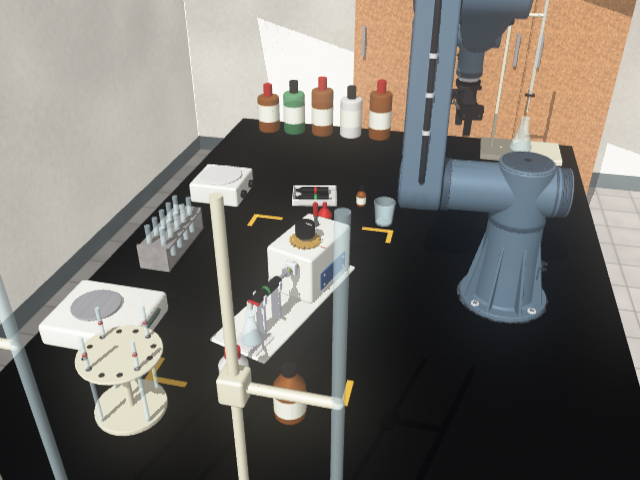

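The top view shows the titrator's knob near (300,233), the red lever grip near (356,231) and the cartridge to the left, around (220,215). The side view shows the knob at (305,230), with the rod partly hidden by a stand. I'll zoom in next.

```bash
python3 - <<'E'
from h import *
a=cv2.imread('pics/top.png')[175:295,180:375];b=cv2.imread('pics/side.png')[190:310,240:370]
a=cv2.resize(a,(780,480),interpolation=cv2.INTER_CUBIC);cv2.imwrite('pics/c1.png',a)
cv2.imwrite('pics/c2.png',cv2.resize(b,None,fx=5,fy=5,interpolation=cv2.INTER_CUBIC))
E
```

```text
(no output)
```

View pics/c1.png

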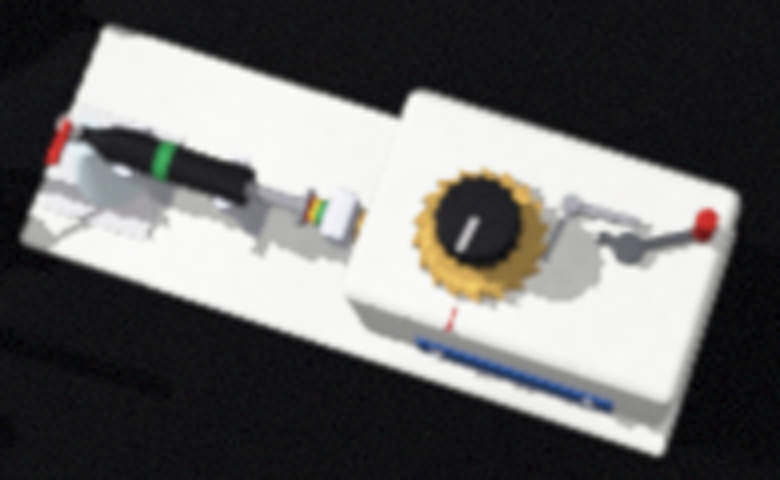

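View pics/c2.png

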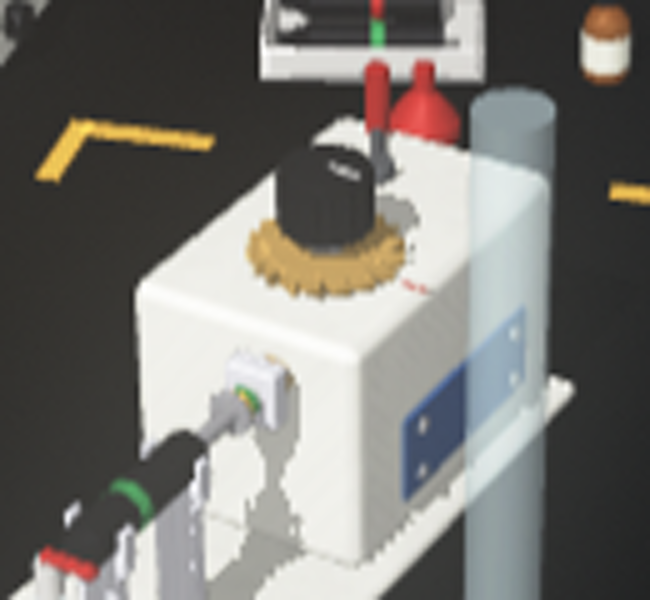

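Crop 1 gives the housing top corners, the knob line and the grip at about (707,216). Crop 2 gives the same features from the side. The rod shows green, yellow and red bands next to the white pusher. I'll fit the pose from both views.

```bash
cat >> h.py <<'E'
def tw(p,X):  # titrator->world
    x,y,th=p[:3]; c,s=np.cos(th),np.sin(th); X=np.atleast_2d(np.array(X,float))
    return np.c_[x+c*X[:,0]-s*X[:,1], y+s*X[:,0]+c*X[:,1], X[:,2]]
E
python3 - <<'E'
from h import *
from scipy.optimize import least_squares
T=lambda u,v:(180+u/4,175+v/4)
S=lambda u,v:(240+u/5,190+v/5)
f=[('top',T(413,92),(.076,.07,.145)),('top',T(738,190),(.076,-.14,.145)),('top',T(668,402),(-.06,-.14,.145)),('top',T(346,295),(-.06,.07,.145)),
('top',T(478,218),(0,0,.202)),('top',T(480,236),(0,0,.155)),
('side',S(138,287),(.076,.07,.145)),('side',S(358,360),(-.06,.07,.145)),('side',S(548,178),(-.06,-.14,.145)),('side',S(326,168),(0,0,.202)),('side',S(327,247),(0,0,.155))]
g=lambda r:(.02+.045*np.cos(-.96-r),-.085+.045*np.sin(-.96-r))
def res(p,full=False):
    o=[]
    for n,uv,X in f:
        W=tw(p,X)+[0,0,p[3]]; o+=list((proj(n,W)[0]-uv))
    for n,uv,z in(('top',T(707,214),.19),('side',S(376,68),.188),('side',S(376,130),.157)):
        W=tw(p,[*g(p[4]),z])+[0,0,p[3]]; o+=list((proj(n,W)[0]-uv))
    return np.array(o)
r=least_squares(res,[.3,.07,.2,0,.05],loss='soft_l1');p=r.x
print('x,y,yaw,dz,rel',p.round(4));print(res(p).reshape(-1,2).round(1).tolist())
print('grip',tw(p,[*g(p[4]),.173]),'pivot',tw(p,[.02,-.085,.173]))
# knob line
a,b=[atz('top',T(*q),.202+p[3]) for q in((459,249),(477,218))]
d=a-b; print('line ang in tit', np.arctan2(d[1],d[0])-p[2])
a,b=[atz('top',T(*q),.145+p[3]) for q in((447,330),(455,309))]
d=a-b; print('mark ang in tit', np.arctan2(d[1],d[0])-p[2], a-tw(p,[0,0,.145]))
np.save('p.npy',p)
s=env.sense();print(s['q'],cv2.Rodrigues(np.array(s['ee_rot']))[0].round(3).tolist())
E
```

```text
x,y,yaw,dz,rel [ 0.5104  0.0858 -0.288  -0.0018  0.0597]
[[-0.6, -1.8], [1.6, -0.2], [2.2, 0.9], [-2.5, 0.3], [-0.2, -0.4], [0.1, -0.6], [-1.5, 0.3], [0.4, 0.5], [1.6, -0.5], [0.2, 0.3], [0.2, 0.3], [0.1, 0.3], [-0.2, 1.0], [-0.2, -1.5]]
grip [[ 0.51709683 -0.04487771  0.173     ]] pivot [[ 0.50539081 -0.00142694  0.173     ]]
line ang in tit 2.9452988938216187
mark ang in tit 3.104839171800403 [[-0.05612886  0.01813043 -0.00177314]]
[-1.50831489e+00  1.80812916e-01  1.60699387e+00  8.92081130e-06
  1.35381178e+00 -2.06322112e-01] [[0.964, 0.266, 0.0], [0.266, -0.964, 0.0], [0.0, -0.0, -1.0]]
```

Fit: knob axis at about (0.510, 0.086), yaw −16.5°, knob starting near 0.18 rad. I'll move over the knob and turn the wrist anticlockwise on the way, to leave clockwise range.

Call:
{"method": "arm_command", "body": {"gripper": [88,88,88,88,88,88,88,88,88,88], "xyz": [[18,32,1],[18,32,1],[18,32,1],[18,32,1],[18,32,1],[18,32,1],[18,32,1],[18,32,1],[18,32,1],[18,32,1]], "dr": [[0,0,8.5],[0,0,8.5],[0,0,8.5],[0,0,8.5],[0,0,8.5],[0,0,8.5],[0,0,8.5],[0,0,8.5],[0,0,8.5],[0,0,8.5]], "newtons": 20}}

```text
time: 2.1
tcp_pos: [0.3332, -0.2331, 0.249]
ee_rot: [2.003, 2.419, -0.0]
contact_force: [1.0, 0.6, -0.2]
grip_width: 0.0884
gripper_force: 0.0
```

Call:
{"method": "arm_command", "body": {"gripper": [88,88,88,88,88,88,88,88,88,88,88], "xyz": [[18,32,0],[18,32,0],[18,32,0],[18,32,0],[18,32,0],[18,32,0],[18,32,0],[18,32,0],[18,32,0],[16,32,0],[0,0,0]], "dr": [[0,0,8.5],[0,0,8.5],[0,0,8.5],[0,0,8.5],[0,0,8.5],[0,0,8.5],[0,0,8.5],[0,0,8.5],[0,0,8.5],[0,0,8.5],[0,0,0]]}}

```text
time: 3.2
tcp_pos: [0.5117, 0.0887, 0.2487]
ee_rot: [-0.159, 3.137, 0.002]
contact_force: [-0.2, -0.1, 0.8]
grip_width: 0.0877
gripper_force: 0.0
```

Call:
{"method": "arm_command", "body": {"gripper": [88,88,88,88,50,47,45,45,45], "xyz": [[-1,-3,-25],[0,0,-27],[0,0,-27],[0,0,0],[0,0,0],[0,0,0],[0,0,0],[0,0,0],[0,0,0]], "dr": [[0,0,0],[0,0,0],[0,0,0],[0,0,0],[0,0,0],[0,0,0],[0,0,0],[0,0,0],[0,0,0]], "newtons": 20}}

```text
time: 4.1
tcp_pos: [0.5101, 0.0842, 0.1706]
ee_rot: [-0.147, 3.137, 0.006]
contact_force: [-1.1, 17.5, 2.6]
grip_width: 0.0501
gripper_force: 8.6
```

```bash
cat >> h.py <<'E'
def st():
    s=env.sense(); R=cv2.Rodrigues(np.array(s['ee_rot']))[0]; psi=np.arctan2(R[1,0],R[0,0])
    print('t',round(s['time'],2),'tcp',s['tcp_pos'].round(4),'psi',round(psi,4),'q6',round(s['q'][5],3),'F',np.round(s['contact_force'],1),'M',np.round(s['moment'],3),'w',round(s['grip_width'],4),'gf',round(s['gripper_force'],1),'tau6',round(s['tau'][5],3))
E
python3 -c "
from h import *
st()"
```

```text
t 4.1 tcp [0.5101 0.0842 0.1706] psi -3.0479 q6 -1.734 F [-1.1 17.5  2.6] M [2.911 0.03  0.04 ] w 0.0501 gf 8.6 tau6 0.048
```

Call:
{"method": "arm_command", "body": {"gripper": [45,40,40,40,40,40], "xyz": [[0,2,0],[0,1,0],[0,0,0],[0,0,0],[0,0,0],[0,0,0]], "dr": [[0,0,0],[0,0,0],[0,0,0],[0,0,0],[0,0,0],[0,0,0]], "newtons": 20}}

```text
time: 4.7
tcp_pos: [0.51, 0.0858, 0.1706]
ee_rot: [-0.148, 3.137, 0.0]
contact_force: [-3.0, 1.3, 6.1]
grip_width: 0.0476
gripper_force: 20.0
```

```bash
python3 -c "
from h import *
st()"
```

```text
t 4.7 tcp [0.51   0.0858 0.1706] psi -3.0474 q6 -1.729 F [-3.   1.3  6.1] M [ 0.559  0.239 -0.023] w 0.0476 gf 20.0 tau6 0.021
```

Call:
{"method": "arm_command", "body": {"gripper": [40,40,40,40,40], "xyz": [[0,0,0],[0,0,0],[0,0,0],[0,0,0],[0,0,0]], "dr": [[0,0,-5],[0,0,-5],[0,0,-5.5],[0,0,0],[0,0,0]]}}

```text
time: 5.2
tcp_pos: [0.51, 0.0867, 0.1705]
ee_rot: [0.277, 3.129, 0.003]
contact_force: [-1.9, 5.3, 5.8]
grip_width: 0.0477
gripper_force: 20.0
```

```bash
python3 -c "
from h import *
st()"
```

```text
t 5.2 tcp [0.51   0.0867 0.1705] psi 2.9652 q6 -1.458 F [-1.9  5.3  5.8] M [ 1.085  0.049 -0.004] w 0.0477 gf 20.0 tau6 0.028
```

Call:
{"method": "arm_command", "body": {"gripper": [40,40,40,40,40,40], "xyz": [[0,0,0],[0,0,0],[0,0,0],[0,0,0],[0,0,0],[0,0,0]], "dr": [[0,0,-5],[0,0,-5],[0,0,-5],[0,0,-5],[0,0,0],[0,0,0]]}}

```text
time: 5.8
tcp_pos: [0.5104, 0.0877, 0.1705]
ee_rot: [0.815, 3.033, 0.007]
contact_force: [0.6, 10.2, 4.4]
grip_width: 0.0472
gripper_force: 20.0
```

```bash
python3 - <<'E'
from h import *
st()
a=vision.get_image('top')[175:295,180:375];b=vision.get_image('side')[190:310,240:370]
a=cv2.resize(a,(780,480),interpolation=cv2.INTER_CUBIC);b=cv2.resize(b[40:,:80],None,fx=6,fy=6,interpolation=cv2.INTER_CUBIC)
o=np.zeros((600,800,3),np.uint8)
o[:300,:390]=cv2.resize(a,(390,240))[:240] if 0 else 0
o[:480,:390]=a[:,:390]; h,w=min(600,b.shape[0]),min(400,b.shape[1]); o[:h,400:400+w]=b[:h,:w]
cv2.imwrite('pics/d1.png',o[:,:,::-1])
E
```

```text
t 5.8 tcp [0.5104 0.0877 0.1705] psi 2.6163 q6 -1.109 F [ 0.6 10.2  4.4] M [ 1.669 -0.249 -0.032] w 0.0472 gf 20.0 tau6 0.041
```

View pics/d1.png

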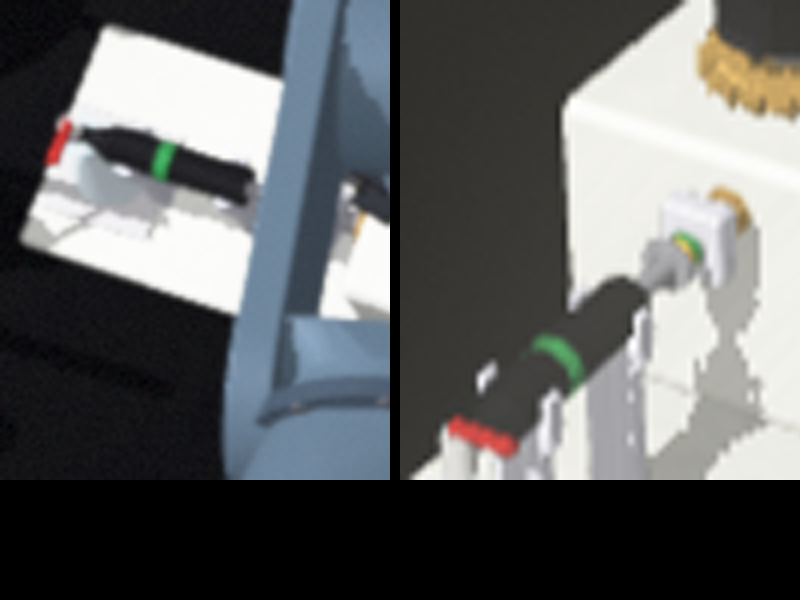

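The side view shows the pusher at about (697,240) in the right panel, with green and yellow bands visible. The arm blocks the pusher in the top view. I'll set up a rod profile, then read the moment while turning.

Call:
{"method": "arm_command", "body": {"gripper": [40,40,40,40,40,40], "xyz": [[0,1,0],[0,0,0],[0,0,0],[0,0,0],[0,0,0],[0,0,0]], "dr": [[0,0,0],[0,0,-3],[0,0,-3],[0,0,-3],[0,0,-3],[0,0,-3]]}}

```text
time: 6.5
tcp_pos: [0.511, 0.0884, 0.1706]
ee_rot: [1.207, 2.898, 0.007]
contact_force: [4.3, 9.6, 0.9]
grip_width: 0.0474
gripper_force: 20.0
```

```bash
python3 - <<'E'
from h import *
st()
p=np.load('p.npy')
for n in('top','side'):
    print(n,proj(n,tw(p,[[0,y,.118+p[3]] for y in(.07,.106,.13,.16)])).round(1).tolist())
E
```

```text
t 6.5 tcp [0.511  0.0884 0.1706] psi 2.3524 q6 -0.843 F [4.3 9.6 0.9] M [ 1.584 -0.72   0.121] w 0.0474 gf 20.0 tau6 -0.677
top [[273.4, 227.9], [259.5, 223.4], [250.2, 220.5], [238.6, 216.8]]
side [[291.5, 264.8], [283.9, 271.8], [278.6, 276.7], [271.8, 282.8]]
```

Call:
{"method": "arm_command", "body": {"gripper": [40,40,40], "xyz": [[0,0,0],[0,0,0],[0,0,0]], "dr": [[0,0,-3],[0,0,-3],[0,0,0]]}}

```text
time: 6.8
tcp_pos: [0.5113, 0.0886, 0.1706]
ee_rot: [1.356, 2.831, 0.008]
contact_force: [5.1, 10.3, 0.4]
grip_width: 0.0474
gripper_force: 20.0
```

```bash
python3 - <<'E'
from h import *
st()
E
```

```text
t 6.8 tcp [0.5113 0.0886 0.1706] psi 2.2484 q6 -0.739 F [ 5.1 10.3  0.4] M [ 1.56  -0.807  0.051] w 0.0474 gf 20.0 tau6 0.438
```

Call:
{"method": "arm_command", "body": {"gripper": [40,40,40], "xyz": [[0.5,1,0],[0,0,0],[0,0,0]], "dr": [[0,0,-3],[0,0,-3],[0,0,-3]]}}

```text
time: 7.1
tcp_pos: [0.5117, 0.0889, 0.1706]
ee_rot: [1.574, 2.716, 0.006]
contact_force: [3.8, 8.3, 1.6]
grip_width: 0.0475
gripper_force: 20.0
```

```bash
python3 -c "
from h import *
st()"
```

```text
t 7.1 tcp [0.5117 0.0889 0.1706] psi 2.091 q6 -0.579 F [3.8 8.3 1.6] M [ 1.136 -0.873  0.177] w 0.0475 gf 20.0 tau6 -0.507
```

Call:
{"method": "arm_command", "body": {"gripper": [40,40,40], "xyz": [[0,0,0],[0,0,0],[0,0,0]], "dr": [[0,0,-3],[0,0,-3],[0,0,-3]]}}

```text
time: 7.4
tcp_pos: [0.5122, 0.089, 0.1706]
ee_rot: [1.782, 2.584, 0.008]
contact_force: [6.9, 8.3, -0.6]
grip_width: 0.0477
gripper_force: 20.0
```

```bash
python3 -c "
from h import *
st()"
```

```text
t 7.4 tcp [0.5122 0.089  0.1706] psi 1.9339 q6 -0.422 F [ 6.9  8.3 -0.6] M [ 1.22  -1.184  0.275] w 0.0477 gf 20.0 tau6 -0.46
```

Call:
{"method": "arm_command", "body": {"gripper": [40], "xyz": [[0,0,0]], "dr": [[0,0,0]]}}

```text
time: 7.5
tcp_pos: [0.5123, 0.089, 0.1706]
ee_rot: [1.782, 2.584, 0.008]
contact_force: [7.2, 7.2, -0.2]
grip_width: 0.0476
gripper_force: 20.0
```

```bash
python3 - <<'E'
from h import *
st()
b=vision.get_image('side')
st()
np.save('s1.npy',b)
c=b[225:300,255:330]
cv2.imwrite('pics/e1.png',cv2.resize(c,(600,600),interpolation=cv2.INTER_CUBIC)[:,:,::-1])
E
```

```text
t 7.5 tcp [0.5123 0.089  0.1706] psi 1.9342 q6 -0.423 F [ 7.2  7.2 -0.2] M [ 1.225 -1.073  0.026] w 0.0476 gf 20.0 tau6 0.493
t 7.55 tcp [0.5122 0.089  0.1706] psi 1.9353 q6 -0.424 F [ 6.3  8.2 -1.2] M [ 1.187 -1.063  0.019] w 0.0475 gf 20.0 tau6 0.188
```

View pics/e1.png

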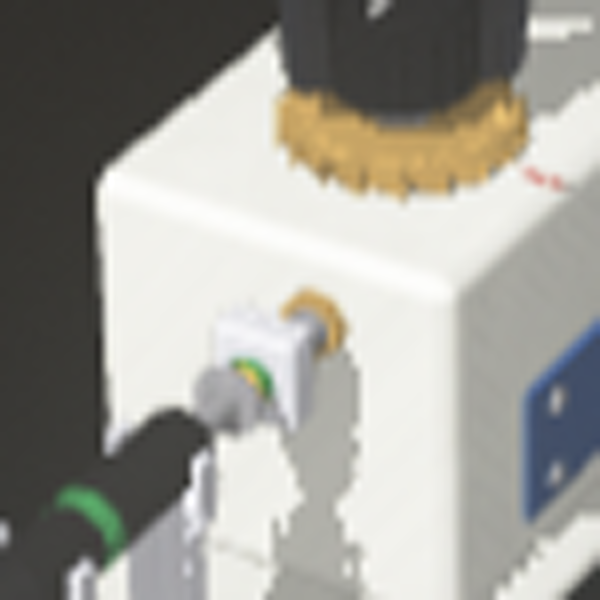

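The side crop shows the pusher's white head near (265,360), with green and yellow bands still visible in front of the grey collar at about (225,400). I'll quantify the bands against the starting picture.

```bash
cat >> h.py <<'E'
def bands(im,n='side'):
    p=np.load('p.npy'); ys=np.linspace(.085,.17,171)
    uv=proj(n,tw(p,[[0,y,.118+p[3]] for y in ys]))
    x0,x1=int(uv[:,0].min())-6,int(uv[:,0].max())+7; y0,y1=int(uv[:,1].min())-9,int(uv[:,1].max())+10
    c=im[y0:y1,x0:x1].astype(float); yy,xx=np.mgrid[y0:y1,x0:x1]
    d=(uv[-1]-uv[0])/np.linalg.norm(uv[-1]-uv[0]); L=np.linalg.norm(uv[-1]-uv[0])/85
    r=np.stack([xx-uv[0,0],yy-uv[0,1]],-1); s=(r@d)/L+85; k=np.abs(r@np.array([-d[1],d[0]]))<7
    G=np.clip(c[...,1]-np.maximum(c[...,0],c[...,2])-8,0,None)*k
    Y=np.clip(np.minimum(c[...,0],c[...,1])-c[...,2]-20,0,None)*k
    Rd=np.clip(c[...,0]-c[...,1]-15,0,None)*k
    if 1:
        Y=Y*(s>95)*(s<160);Rd=Rd*(s>95)*(s<160);G=G*(s>95)*(s<160)
    for nm,w in(('G',G),('Y',Y),('R',Rd)): print(n,nm,round(w.sum()),'at',round((w*s).sum()/max(w.sum(),1),2),end='; ')
    print()
E
python3 - <<'E'
from h import *
b0=cv2.imread('pics/side.png')[:,:,::-1];bands(b0);bands(np.load('s1.npy'))
for b in(b0,np.load('s1.npy')):
    for v in range(266,280,1): print(v,' '.join('%02x%02x%02x'%tuple(q) for q in b[v,276:292]))
E
```

```text
side G 0 at 0.0; side Y 0 at 0.0; side R 0 at 0.0; 
side G 255 at 97.09; side Y 244 at 99.43; side R 13 at 100.49; 
266 f0f0eb f0f0eb f0efea f0efea f0efea efefea efeee9 eeeee9 f0efea e2e2e5 e6e6ea d2dcda d9dedd e4e4e6 e4e5e7 e5e4e9
267 f0f0eb f0efea f0efea efefe9 efefea eeeee9 eeeee9 efefe9 e3e3de d7d7da dedcd9 92bb95 97bd9c baccba d5dcd7 e1e1e3
268 f0efea efefea efefea efefe9 eeeee8 eeeee8 dfdfd9 e1e1dd bdbbb9 bbbbbd c3bdae 90aa7a b4bc69 6eab67 97bb9b c9cfc9
269 f0efea efefea efefe9 eeeee8 eeeee8 efeee8 b3b2b0 b3b3b5 afaeb1 b2b2b4 b0aeb0 aba79e dcc179 97a65f 5b9b62 96ae98
270 efefea efefe9 eeeee8 eeeee8 efeee9 ebeae5 b1b0b1 a9aaab abaaad adacad aaa9ab aeacae a7a399 a89561 72975d 6d9172
271 efefea eeeee9 eeeee8 eeeee8 efefea e2e2dd b0afb0 a6a6a7 a8a7aa aaaaaa abaaac a9a7aa aaa8aa 9b9480 7f8c5b 567b59
272 efefe9 eeeee8 eeeee8 efefe9 efefea e7e7e2 a9a8a9 a3a1a3 a5a4a6 a7a7a8 a2a0a3 a2a1a3 a7a6a8 989898 7e7f6a 7d8b80
273 eeeee8 edeee8 eeeee9 efefea efefea e3e3de a3a2a3 a6a5a7 a7a6a8 9e9c9f 8f8f91 969698 a7a6a9 9f9da0 8d8b82 a09fa3
274 edeee8 eeeee9 efefe9 eeeee9 e4e4de bbbbb8 a8a7a9 a6a
[... 1563 characters left out ...]
d8dd
274 efefe9 efefea f0f0eb bfbebe a7a6a8 a1a1a2 a8a8a9 a8a8a9 a6a5a8 aaa8ab aaa8aa 948d7a 6b7e62 b0b9b6 e4e4e8 dadade
275 d2d2ca d3d2ca e3e3de c2c1bf a6a4a6 a8a7a9 a7a6a7 9b9b9c 969697 a9a8aa a8a6a8 8e8e8f 91948a a2a1a3 e4e4e8 dbdce0
276 5c5c59 5b5a57 9f9f99 9e9d9d a9a8aa a5a5a7 9b9b9c 898a89 888888 a8a7a9 a9a8aa 8d8c8e a0a1a4 a3a2a6 d1d0d7 dbdbdf
277 444441 444441 454542 5f5f5e 8d8c8e 989899 888889 767575 828181 a7a6a7 a9a8aa a2a2a0 a9a9ab a4a4a7 a4a3a7 dadbde
278 454542 454441 444341 444441 50504e 7a7979 838282 767676 7a7879 a9a8a9 b9bab8 dbdbd4 d6d6d1 cfceca a6a6a5 c7c7ca
279 454442 454441 454442 444341 444341 737370 c6c6bf c2c1bb acaca7 d3d3ce e0e0dc eeeee9 eeeee9 eeeee8 aeaea8 a8a8a4
```

Call:
{"method": "arm_command", "body": {"gripper": [40,40,88,88,88,88,88,88,88,88,88,88], "xyz": [[0,0,0],[0,0,0],[0,0,0],[0,0,0],[0,0,40],[0,0,40],[0,-45,10],[0,-45,0],[0,-45,0],[0,-45,0],[0,-45,0],[0,-45,0]], "dr": [[0,0,-2],[0,0,0],[0,0,0],[0,0,0],[0,0,0],[0,0,0],[0,0,0],[0,0,0],[0,0,0],[0,0,0],[0,0,0],[0,0,0]]}}

```text
time: 8.75
tcp_pos: [0.5095, -0.1844, 0.2596]
ee_rot: [-1.827, -2.555, 0.001]
contact_force: [-0.1, 0.2, 0.3]
grip_width: 0.0879
gripper_force: 0.0
```

```bash
python3 - <<'E'
from h import *
st()
a=vision.get_image('top');b=vision.get_image('side');np.save('t2.npy',a);np.save('s2.npy',b)
a0=cv2.imread('pics/top.png')[:,:,::-1]
cr=lambda i:cv2.resize(i[200:260,235:335],(600,360),interpolation=cv2.INTER_CUBIC)[:300]
cv2.imwrite('pics/f1.png',np.vstack([cr(a0),cr(a)])[:,:,::-1])
for i in(a0,a):
    for v in range(221,231): print(v,' '.join('%02x%02x%02x'%tuple(q) for q in i[v,240:264]))
E
```

```text
t 8.75 tcp [ 0.5095 -0.1844  0.2596] psi 1.9003 q6 -0.896 F [-0.1  0.2  0.3] M [ 0.013 -0.159 -0.048] w 0.0879 gf 0.0 tau6 0.938
221 2a282d 4b4a4f 65656a 6f6f74 929296 c0c0c1 d7d7d7 e2e2e1 efefed f3f2f1 f4f4f3 f7f7f5 f7f7f6 f8f8f7 f7f8f6 f7f7f6 f3f3f1 ececeb eeeeec f4f5f3 f8f8f6 f8f8f7 f8f8f7 f7f7f6
222 2d2e2f 545459 707074 76767b 8f8e95 a8a7af ababb2 b0b0b5 c8c8cb d7d6d7 e1e0e0 eeeded f2f2f1 f4f4f3 f6f6f5 f4f4f2 e4e4e3 b9b9ba c2c1c1 ebeae9 f7f7f6 f7f7f6 f7f8f6 f7f7f7
223 2c2c2f 4f4d52 67666c 717076 88878f a0a0a8 a7a7b0 aaa9b3 acabb2 ababb2 b2b2b8 c8c7ca d7d6d7 e0e0df e8e8e6 e3e4e3 c8c7ca 918b90 9c918e ddd9d1 f3f2ef f6f6f4 f4f4f3 f5f4f6
224 201d22 3c3c3f 5d5c60 6e6e75 717277 85848b 9999a0 a3a2aa a9a8b1 a9a9b2 aaa9b2 acabb3 adacb2 afaeb4 b1b0b5 b5b5ba a6a2a8 877071 a1785a cdb993 dddeca e1e6de e5e8e6 eeeef2
225 252428 3e3e42 636369 74747b 707078 76767c 83838a 8c8d94 95969c 9f9fa5 a5a4ab aaa8b0 ababb2 aaa9b1 adadb6 aeadb5 968a90 895a4e bc8a3b c7b150 94af69 8bb191 ccd8d5 ededf3
226 4a4b4f 5a5b60 707076 797880 797981 777980 78797f 818185 929294 979699 9a9a9e 9c9ca1 a09fa5 a4a4ac abaab2 a8
[... 1768 characters left out ...]
d9da7 797a80
227 717178 717279 797a80 7b7b82 7a7a82 797a82 7f8087 949597 a6a6a5 a3a4a4 8e8d91 836666 9d6837 b19e41 94b363 accfba e6ebef eff0f6 eff0f6 ededf4 e6e6ef c4c5d1 8e8e97 737479
228 7d7e85 7b7b83 7a7a82 7b7b82 7a7a82 7b7b83 88888e a1a2a2 adaeac 9f9fa0 7e7c80 78615f 9a7148 98914b 7ca774 cbdeda f0f2f7 f1f1f7 efeff6 ecedf4 dfe0e8 adadb8 81818a 75757b
229 808189 7d7f86 7b7b82 7b7b83 797a81 7c7c83 939396 aaaba9 b0afad 9e9e9e 838385 817a79 94887c 94967d 9eb3a3 dbe2e5 f0f1f7 f0f0f6 eeeff5 ebebf3 d3d5df 9a9aa3 7a7a81 77777d
230 87878d 7f8087 7d7e85 7b7b83 7a7a81 808087 9a999c b0b0ae b2b1af a8a8a7 9f9e9d a4a3a1 aeada9 b0b0ae c9cbce e6e7ed efeef5 eeeff5 edeef5 e5e5ee bfbfcc 87878f 747479 727277
```

View pics/f1.png

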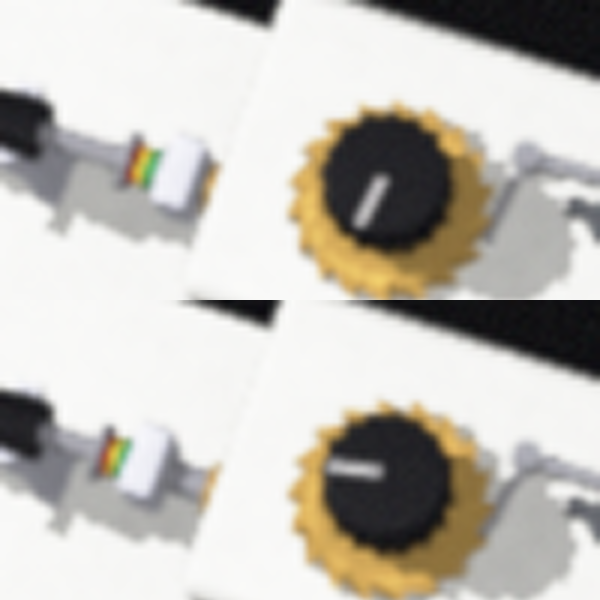

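The lower panel (now) shows the knob line at about 9 o'clock. The pusher has advanced, and the green band between yellow and pusher looks thinner than in the upper panel (start). I'll measure the collar's travel against the pusher's at sub-pixel level.

```bash
cat >> h.py <<'E'
from scipy.ndimage import map_coordinates
from scipy.optimize import minimize_scalar
def strip(im,n='top',y0=.08,y1=.15,off=(0,0),hw=.009):
    p=np.load('p.npy'); ys=np.arange(y0,y1,.00025); xs=np.arange(-hw,hw+1e-9,.001)
    Y,X=np.meshgrid(ys,xs); uv=proj(n,tw(p,np.c_[X.ravel(),Y.ravel(),np.full(X.size,.118+p[3])]))
    s=[map_coordinates(im[...,c].astype(float),[uv[:,1]+off[1],uv[:,0]+off[0]],order=3).reshape(X.shape) for c in range(3)]
    return ys*1000,np.stack(s,-1).mean(0)
def lineang(im):
    p=np.load('p.npy'); r=np.arange(-.022,.0221,.0005); X,Y=np.meshgrid(r,r); k=np.hypot(X,Y)<.020
    uv=proj('top',tw(p,np.c_[X[k],Y[k],np.full(k.sum(),.202+p[3])]))
    v=map_coordinates(im.mean(2).astype(float),[uv[:,1],uv[:,0]],order=1); w=np.clip(v-70,0,None)
    P=np.c_[X[k],Y[k]]; m=(w[:,None]*P).sum(0)/w.sum(); C=((P-m).T*w)@(P-m); d=np.linalg.eigh(C)[1][:,1]
    if d@m<0:d=-d
    return (np.pi-np.arctan2(d[1],d[0]))%(2*np.pi), m
E
python3 - <<'E'
from h import *
a0=cv2.imread('pics/top.png')[:,:,::-1];a=np.load('t2.npy')
print('knob',lineang(a0),lineang(a))
for i in(a0,a):
    y,s=strip(i)
    print('\n'.join('%.0f: %d %d %d'%(y[j],*s[j]) for j in range(40,260,6)));print()
E
```

```text
knob (np.float64(0.13733202815166612), array([-0.0100647 ,  0.00338689])) (np.float64(1.3616526875496329), array([-0.00048176,  0.01187053]))
90: 237 237 243
92: 238 239 244
93: 240 240 245
95: 241 241 246
96: 240 240 245
98: 235 236 239
99: 219 228 225
101: 198 218 204
102: 189 215 188
104: 201 217 182
105: 219 220 177
107: 225 213 170
108: 212 191 158
110: 189 166 151
111: 178 162 161
113: 185 180 182
114: 203 202 204
116: 217 216 218
117: 222 222 223
119: 224 224 225
120: 226 225 226
122: 227 227 227
123: 228 227 228
125: 228 228 228
126: 228 228 229
128: 227 227 228
129: 226 226 227
131: 226 226 227
132: 228 227 228
134: 228 228 228
135: 227 227 228
137: 226 226 226
138: 226 226 227
140: 227 227 227
141: 226 226 227
143: 222 222 222
144: 214 214 214

90: 198 198 199
92: 191 191 192
93: 179 179 181
95: 166 167 169
96: 161 161 166
98: 169 169 176
99: 192 192 202
101: 217 218 226
102: 230 231 238
104: 234 235 241
105: 237 237 243
107: 239 239 245
108: 240 241 246
110: 241 241 246
111: 235 238 241
113: 215 228 224
114: 193 216 197
116: 194 213 180
117: 212 216 175
119: 219 210 169
120: 209 191 159
122: 188 167 154
123: 177 163 163
125: 187 182 185
126: 205 204 207
128: 218 218 220
129: 224 224 225
131: 226 226 227
132: 227 227 228
134: 228 228 228
135: 227 227 228
137: 226 226 227
138: 226 226 227
140: 227 227 227
141: 226 226 227
143: 222 222 223
144: 213 213 214
```

```bash
cat >> h.py <<'E'
def collar_shift(a0,a,lo=105,hi=116,hw=.009):
    y,s0=strip(a0,hw=hw); _,s=strip(a,hw=hw); g=np.arange(lo,hi,.25); best=[]
    f=lambda d:sum(((np.interp(g,y,s0[:,c])-np.interp(g+d,y,s[:,c]))**2).sum() for c in range(3))
    ds=np.arange(0,40,.05); v=[f(d) for d in ds]; return ds[int(np.argmin(v))],min(v)/len(g)/3
E
python3 - <<'E'
from h import *
a0=cv2.imread('pics/top.png')[:,:,::-1];a=np.load('t2.npy')
for lo,hi in((105,116),(107,118),(109,118)):
    for hw in(.006,.012): print(lo,hi,hw,collar_shift(a0,a,lo,hi,hw))
# pusher rear edge now: head-on edges and knob ring check at finer threshold
E
```

```text
105 116 0.006 (np.float64(11.8), np.float64(12.013022974290061))
105 116 0.012 (np.float64(11.850000000000001), np.float64(3.4672186294912044))
107 118 0.006 (np.float64(11.75), np.float64(4.092202244811125))
107 118 0.012 (np.float64(11.850000000000001), np.float64(1.2521160592046738))
109 118 0.006 (np.float64(11.75), np.float64(2.5211451973273995))
109 118 0.012 (np.float64(11.850000000000001), np.float64(1.0174678603591762))
```

The collar moved 11.8 mm and the pusher 14.1 mm, so the rod is pushed in about 2.3 mm at tooth 4, just short of green. One more click gives about 6.3 mm.

Call:
{"method": "arm_command", "body": {"gripper": [88,88,88,88,88,88,88,88,88,88], "xyz": [[2,45,0],[0,45,0],[0,45,0],[0,45,0],[0,45,0],[0,47,0],[0,0,0],[0,0,-30],[0,0,-40],[0,0,-20]], "dr": [[0,0,0],[0,0,0],[0,0,0],[0,0,0],[0,0,0],[0,0,0],[0,0,0],[0,0,0],[0,0,0],[0,0,0]]}}

```text
time: 9.85
tcp_pos: [0.5101, 0.0895, 0.1666]
ee_rot: [-1.824, -2.554, 0.004]
contact_force: [-0.3, 0.0, 0.0]
grip_width: 0.0879
gripper_force: 0.0
```

Call:
{"method": "arm_command", "body": {"gripper": [50,40,40,40,40,40,40], "xyz": [[0,0,0],[0,0,0],[0,0,0],[0,0,0],[0,0,0],[0,0,0],[0,0,0]], "dr": [[0,0,0],[0,0,0],[0,0,0],[0,0,0],[0,0,0],[0,0,0],[0,0,0]]}}

```text
time: 10.55
tcp_pos: [0.5124, 0.0894, 0.1708]
ee_rot: [1.826, 2.555, -0.0]
contact_force: [-3.1, -1.4, 6.3]
grip_width: 0.0475
gripper_force: 20.0
```

```bash
python3 -c "
from h import *
st()"
```

```text
t 10.55 tcp [0.5124 0.0894 0.1708] psi 1.9008 q6 -0.385 F [-3.1 -1.4  6.3] M [-0.253  0.483  0.017] w 0.0475 gf 20.0 tau6 0.001
```

Call:
{"method": "arm_command", "body": {"gripper": [40,40,40,40,40,40,40], "xyz": [[0,0,0],[0,0,0],[0,0,0],[0,0,0],[0,0,0],[0,0,0],[0,0,0]], "dr": [[0,0,-5],[0,0,-5],[0,0,-5],[0,0,-5],[0,0,-5],[0,0,0],[0,0,0]]}}

```text
time: 11.25
tcp_pos: [0.5138, 0.0895, 0.1708]
ee_rot: [2.332, 2.101, 0.004]
contact_force: [4.8, 0.5, 2.1]
grip_width: 0.0475
gripper_force: 20.0
```

```bash
python3 -c "
from h import *
st()"
```

```text
t 11.25 tcp [0.5138 0.0895 0.1708] psi 1.4666 q6 0.049 F [4.8 0.5 2.1] M [-0.138 -0.693  0.155] w 0.0475 gf 20.0 tau6 0.164
```

Call:
{"method": "arm_command", "body": {"gripper": [88,88,88,88,88,88,88,88,88,88,88], "xyz": [[0,0,0],[0,0,0],[0,0,40],[0,0,40],[0,-45,10],[0,-45,0],[0,-45,0],[0,-45,0],[0,-45,0],[0,-45,0],[0,0,0]], "dr": [[0,0,0],[0,0,0],[0,0,0],[0,0,0],[0,0,0],[0,0,0],[0,0,0],[0,0,0],[0,0,0],[0,0,0],[0,0,0]]}}

```text
time: 12.35
tcp_pos: [0.5112, -0.185, 0.259]
ee_rot: [-2.341, -2.094, 0.003]
contact_force: [0.4, 0.1, 0.9]
grip_width: 0.0873
gripper_force: 0.0
```

```bash
python3 - <<'E'
from h import *
st()
a0=cv2.imread('pics/top.png')[:,:,::-1];a=vision.get_image('top');np.save('t3.npy',a)
k0=lineang(a0)[0];k=lineang(a)[0];c=collar_shift(a0,a,107,118,.012);c2=collar_shift(np.load('t2.npy'),a,119,130,.012)
print(k0,k,(k-k0)*11.5,c,c2)
cr=lambda i:cv2.resize(i[200:260,235:335],(600,360),interpolation=cv2.INTER_CUBIC)[:300]
cv2.imwrite('pics/f2.png',np.vstack([cr(np.load('t2.npy')),cr(a)])[:,:,::-1])
E
```

```text
t 12.35 tcp [ 0.5112 -0.185   0.259 ] psi 1.4598 q6 -0.453 F [0.4 0.1 0.9] M [-0.04  -0.097 -0.006] w 0.0873 gf 0.0 tau6 -0.628
0.13733202815166612 1.728624562382304 18.299864143652336 (np.float64(12.25), np.float64(3.6074790328161845)) (np.float64(0.45), np.float64(3.773488879170871))
```

View pics/f2.png

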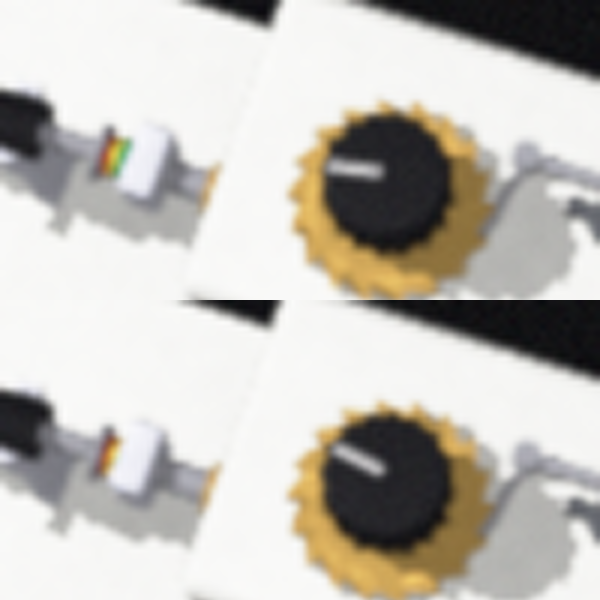

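The knob is on tooth 5, the collar has barely moved and the push is about 6 mm, in the green. I'll let it hold untouched while the wrist lines up for the lever.

Call:
{"method": "arm_command", "body": {"gripper": [88,88,88,88,88,88,50,50,50,50,50,50], "xyz": [[0,0,0],[0,0,0],[0,0,0],[0,0,0],[0,0,0],[0,0,0],[0,0,0],[0,0,0],[0,0,0],[0,0,0],[0,0,0],[0,0,0]], "dr": [[0,0,-5],[0,0,-5],[0,0,0],[0,0,0],[0,0,0],[0,0,0],[0,0,0],[0,0,0],[0,0,0],[0,0,0],[0,0,0],[0,0,0]]}}

```text
time: 13.6
tcp_pos: [0.5122, -0.1804, 0.2597]
ee_rot: [-2.511, -1.888, 0.0]
contact_force: [0.6, 0.4, -0.5]
grip_width: 0.0503
gripper_force: 0.0
```

Call:
{"method": "arm_command", "body": {"gripper": [50,50,50,50,50,50,50,50,50,50,50,50], "xyz": [[0,0,0],[0,0,0],[0,0,0],[0,0,0],[0,0,0],[0,0,0],[0,0,0],[0,0,0],[0,0,0],[0,0,0],[0,0,0],[0,0,0]], "dr": [[0,0,0],[0,0,0],[0,0,0],[0,0,0],[0,0,0],[0,0,0],[0,0,0],[0,0,0],[0,0,0],[0,0,0],[0,0,0],[0,0,0]]}}

```text
time: 14.8
tcp_pos: [0.5122, -0.1804, 0.2597]
ee_rot: [2.511, 1.889, 0.0]
contact_force: [-0.7, 0.3, -0.8]
grip_width: 0.0498
gripper_force: 0.0
```

```bash
python3 - <<'E'
from h import *
st()
a0=cv2.imread('pics/top.png')[:,:,::-1];a=vision.get_image('top')
print(lineang(a)[0],collar_shift(a0,a,107,118,.012))
p=np.load('p.npy')
for i in(a0,a):
    c=i[215:245,340:370].astype(float); w=np.clip(c[...,0]-np.maximum(c[...,1],c[...,2])-40,0,None); yy,xx=np.mgrid[215:245,340:370]
    uv=((w*xx).sum()/w.sum(),(w*yy).sum()/w.sum()); print(uv,w.sum(),atz('top',uv,.186))
E
```

```text
t 14.8 tcp [ 0.5122 -0.1804  0.2597] psi 1.2898 q6 -0.276 F [-0.7  0.3 -0.8] M [-0.053 -0.057  0.045] w 0.0498 gf 0.0 tau6 -0.0
1.729620170320486 (np.float64(12.25), np.float64(3.3370759296851116))
(np.float64(355.96337275848913), np.float64(230.12323540633346)) 2621.0 [ 0.51444114 -0.04294588  0.186     ]
(np.float64(355.9573820395738), np.float64(230.11377473363774)) 2628.0 [ 0.51446289 -0.04293199  0.186     ]
```

The hold lasted over 3 s with no change. Next I'll go to the lever grip and close gently.

Call:
{"method": "arm_command", "body": {"gripper": [50,50,50,50,50,50,50,50,20,10,10,10], "xyz": [[3,47,0],[3,47,0],[0,46,0],[0,0,0],[0,0,-35],[0,0,-40],[0,0,-25],[0,0,0],[0,0,0],[0,0,0],[0,0,0],[0,0,0]], "dr": [[0,0,0],[0,0,0],[0,0,0],[0,0,0],[0,0,0],[0,0,0],[0,0,0],[0,0,0],[0,0,0],[0,0,0],[0,0,0],[0,0,0]], "newtons": 6}}

```text
time: 16.05
tcp_pos: [0.519, -0.0407, 0.1611]
ee_rot: [2.509, 1.887, 0.002]
contact_force: [-0.2, 0.1, -0.9]
grip_width: 0.02
gripper_force: 0.0
```

Call:
{"method": "arm_command", "body": {"gripper": [5,5,5], "xyz": [[0,0,0],[0,0,0],[0,0,0]], "dr": [[0,0,0],[0,0,0],[0,0,0]]}}

```text
time: 16.35
tcp_pos: [0.5189, -0.0408, 0.1605]
ee_rot: [2.509, 1.887, 0.001]
contact_force: [0.9, -1.6, 3.8]
grip_width: 0.0138
gripper_force: 6.0
```

Call:
{"method": "arm_command", "body": {"gripper": [5,5,5,5,5,5,5,5,5,5,5,5], "xyz": [[-4.4,-0.9,0],[-4.5,-0.5,0],[-4.5,-0.1,0],[-4.5,0.4,0],[-4.4,0.9,0],[-4.3,1.2,0],[-4.2,1.7,0],[-3.9,2.1,0],[-3.8,2.5,0],[-3.4,2.9,0],[-3.2,3.1,0],[-2.0,2.5,0]], "dr": [[0,0,-4],[0,0,-4],[0,0,-4],[0,0,-4],[0,0,-4],[0,0,-4],[0,0,-4],[0,0,-4],[0,0,-4],[0,0,-4],[0,0,-4],[0,0,-4]], "newtons": 10}}

```text
time: 17.55
tcp_pos: [0.4739, -0.0272, 0.1611]
ee_rot: [3.055, 0.698, 0.009]
contact_force: [13.6, -15.9, -8.1]
grip_width: 0.0134
gripper_force: 10.0
```

Call:
{"method": "arm_command", "body": {"gripper": [5,5,5], "xyz": [[0,0,0],[0,0,0],[0,0,0]], "dr": [[0,0,0],[0,0,0],[0,0,0]]}}

```text
time: 17.85
tcp_pos: [0.4741, -0.0274, 0.1609]
ee_rot: [3.055, 0.702, 0.009]
contact_force: [8.0, -11.3, -4.4]
grip_width: 0.0135
gripper_force: 10.0
```

The lever is at its end stop. I'll release it, back away and check that it stays at the front.

Call:
{"method": "arm_command", "body": {"gripper": [30,50,50,50,50,50,50,50,50], "xyz": [[0,0,0],[0,0,0],[0,0,0],[0,0,50],[0,0,50],[10,-50,0],[10,-50,0],[10,-55,0],[0,0,0]], "dr": [[0,0,0],[0,0,0],[0,0,0],[0,0,0],[0,0,0],[0,0,0],[0,0,0],[0,0,0],[0,0,0]]}}

```text
out of range: row 8 has -55, outside -50 to 50
```

Call:
{"method": "arm_command", "body": {"gripper": [30,50,50,50,50,50,50,50,50], "xyz": [[0,0,0],[0,0,0],[0,0,0],[0,0,50],[0,0,50],[10,-50,0],[10,-50,0],[10,-50,0],[0,0,0]], "dr": [[0,0,0],[0,0,0],[0,0,0],[0,0,0],[0,0,0],[0,0,0],[0,0,0],[0,0,0],[0,0,0]]}}

```text
time: 18.75
tcp_pos: [0.5007, -0.1763, 0.2594]
ee_rot: [3.062, 0.697, -0.001]
contact_force: [-0.5, 1.3, -1.4]
grip_width: 0.0498
gripper_force: 0.0
```

```bash
python3 - <<'E'
from h import *
st()
a0=cv2.imread('pics/top.png')[:,:,::-1];a=vision.get_image('top');np.save('t4.npy',a)
print(lineang(a)[0],collar_shift(a0,a,107,118,.012))
p=np.load('p.npy')
for n,i in(('t0',a0),('now',a)):
    c=i[210:265,325:370].astype(float); w=np.clip(c[...,0]-np.maximum(c[...,1],c[...,2])-40,0,None); yy,xx=np.mgrid[210:265,325:370]
    uv=((w*xx).sum()/w.sum(),(w*yy).sum()/w.sum()); g=atz('top',uv,.186)-tw(p,[.02,-.085,.186])[0]; print(n,uv,w.sum(),'rel',-(np.arctan2(g[1],g[0])-p[2])-.96)
cv2.imwrite('pics/g.png',cv2.resize(a[190:290,240:380],(784,560),interpolation=cv2.INTER_CUBIC)[:,:,::-1])
E
```

```text
t 18.75 tcp [ 0.5007 -0.1763  0.2594] psi 0.4473 q6 0.562 F [-0.5  1.3 -1.4] M [0.025 0.073 0.042] w 0.0498 gf 0.0 tau6 -0.64
1.3183971763092879 (np.float64(11.8), np.float64(1.4807630139455743))
t0 (np.float64(355.96337275848913), np.float64(230.12323540633346)) 2621.0 rel 0.1081960589201727
now (np.float64(348.6438609467456), np.float64(249.51405325443787)) 2704.0 rel 1.2828097462540824
```

View pics/g.png

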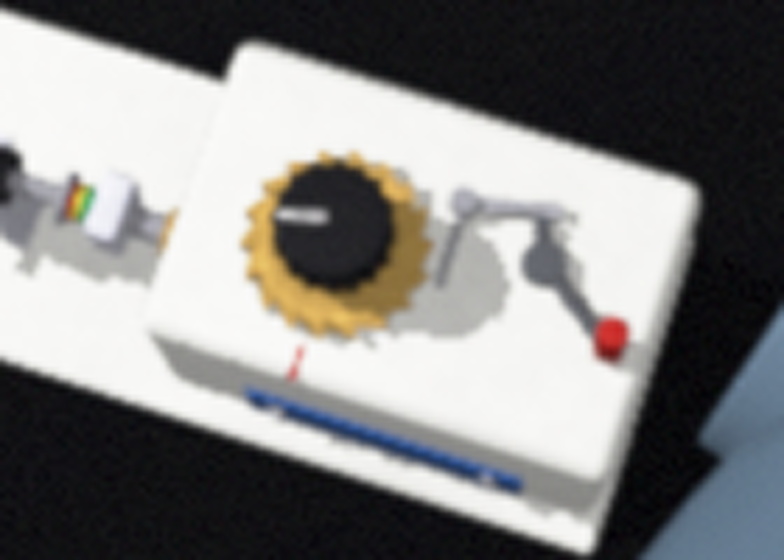

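The picture shows the lever grip at the front (610,338), the pawl clear of the wheel and the knob back at about 1.35 rad. I'll grip the knob and wind it back.

Call:
{"method": "arm_command", "body": {"gripper": [88,88,88,88,88,88,88,88,88,88,88], "xyz": [[2,44,0],[2,44,0],[2,44,0],[2,44,0],[2,44,0],[2,44,0],[0,0,0],[0,0,0],[0,0,-30],[0,0,-40],[0,0,-20]], "dr": [[0,0,0],[0,0,0],[0,0,0],[0,0,0],[0,0,0],[0,0,0],[0,0,0],[0,0,0],[0,0,0],[0,0,0],[0,0,0]]}}

```text
time: 19.9
tcp_pos: [0.5104, 0.0913, 0.1666]
ee_rot: [-3.061, -0.702, 0.007]
contact_force: [-0.4, -0.1, -0.8]
grip_width: 0.088
gripper_force: 0.0
```

Call:
{"method": "arm_command", "body": {"gripper": [50,40,40,40,40,40,40], "xyz": [[0,0,0],[0,0,0],[0,0,0],[0,0,0],[0,0,0],[0,0,0],[0,0,0]], "dr": [[0,0,0],[0,0,0],[0,0,0],[0,0,0],[0,0,0],[0,0,0],[0,0,0]], "newtons": 15}}

```text
time: 20.6
tcp_pos: [0.516, 0.0876, 0.1714]
ee_rot: [3.052, 0.701, 0.009]
contact_force: [8.8, -18.8, -5.9]
grip_width: 0.0478
gripper_force: 15.0
```

Call:
{"method": "arm_command", "body": {"gripper": [40,40,40,40,40,40,40,40,40,40,40], "xyz": [[0,0,0],[0,0,0],[0,0,0],[0,0,0],[0,0,0],[0,0,0],[0,0,0],[0,0,0],[0,0,0],[0,0,0],[0,0,0]], "dr": [[0,0,8],[0,0,8],[0,0,8],[0,0,8],[0,0,8],[0,0,8],[0,0,8],[0,0,8],[0,0,8],[0,0,4],[0,0,0]]}}

```text
time: 21.7
tcp_pos: [0.5128, 0.0898, 0.1711]
ee_rot: [1.975, 2.439, -0.005]
contact_force: [-4.0, -10.5, 4.4]
grip_width: 0.0476
gripper_force: 15.0
```

```bash
python3 -c "
from h import *
st()"
```

```text
t 21.7 tcp [0.5128 0.0898 0.1711] psi 1.7801 q6 -0.26 F [ -4.  -10.5   4.4] M [-1.717  0.607 -0.006] w 0.0476 gf 15.0 tau6 -0.625
```

Call:
{"method": "arm_command", "body": {"gripper": [40,40,40,60,88,88,88,88,88,88,88,88], "xyz": [[0,0,0],[0,0,0],[0,0,0],[0,0,0],[0,0,0],[0,0,0],[0,0,40],[0,0,50],[0,-50,10],[0,-50,0],[0,-50,0],[0,-50,0]], "dr": [[0,0,3],[0,0,0],[0,0,0],[0,0,0],[0,0,0],[0,0,0],[0,0,0],[0,0,0],[0,0,0],[0,0,0],[0,0,0],[0,0,0]]}}

```text
time: 22.9
tcp_pos: [0.5125, -0.1082, 0.2701]
ee_rot: [1.913, 2.491, 0.001]
contact_force: [0.9, -0.7, 0.9]
grip_width: 0.0879
gripper_force: 0.0
```

Call:
{"method": "arm_command", "body": {"gripper": [88,88,88,88], "xyz": [[0,-50,0],[0,-30,0],[0,0,0],[0,0,0]], "dr": [[0,0,0],[0,0,0],[0,0,0],[0,0,0]]}}

```text
time: 23.3
tcp_pos: [0.5124, -0.1869, 0.2693]
ee_rot: [-1.916, -2.489, -0.001]
contact_force: [0.7, 0.5, -0.6]
grip_width: 0.0883
gripper_force: 0.0
```

```bash
python3 - <<'E'
from h import *
st()
a0=cv2.imread('pics/top.png')[:,:,::-1];a=vision.get_image('top')
print('knob',lineang(a)[0]+.035,[collar_shift(a0,a,*r,.012) for r in((107,118),)])
p=np.load('p.npy')
c=a[210:265,325:370].astype(float); w=np.clip(c[...,0]-np.maximum(c[...,1],c[...,2])-40,0,None); yy,xx=np.mgrid[210:265,325:370]
uv=((w*xx).sum()/w.sum(),(w*yy).sum()/w.sum()); g=atz('top',uv,.186)-tw(p,[.02,-.085,.186])[0]; print(uv,w.sum(),'rel',-(np.arctan2(g[1],g[0])-p[2])-.96)
cv2.imwrite('pics/z.png',cv2.resize(a[190:290,180:380],(800,400),interpolation=cv2.INTER_CUBIC)[:,:,::-1])
E
```

```text
t 23.3 tcp [ 0.5124 -0.1869  0.2693] psi 1.8294 q6 -0.826 F [ 0.7  0.5 -0.6] M [-0.011 -0.043  0.004] w 0.0883 gf 0.0 tau6 -0.058
knob 0.05892722143764337 [(np.float64(0.0), np.float64(182.35853631013865))]
(np.float64(348.638714444034), np.float64(249.5193941632804)) 2707.0 rel 1.283184703284697
```

View pics/z.png

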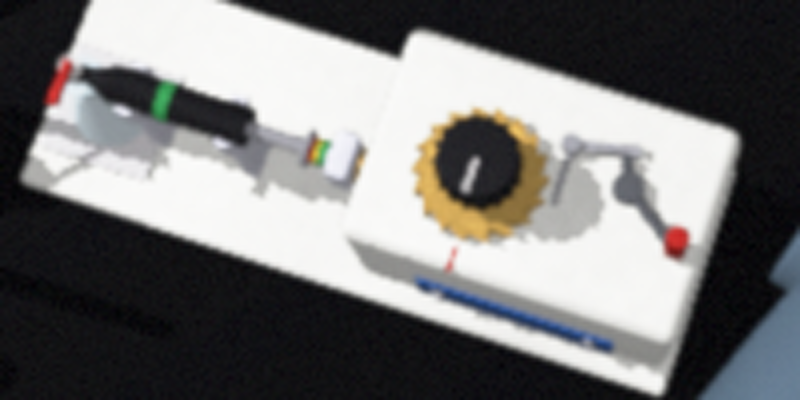

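```bash
sed -i 's/np.arange(0,40,.05)/np.arange(-5,40,.05)/' h.py; python3 - <<'E'
from h import *
a0=cv2.imread('pics/top.png')[:,:,::-1];a=vision.get_image('top');t4=np.load('t4.npy')
for hw in(.008,.012): print(collar_shift(a0,a,107,118,hw))
P=lambda i:lineang(i)[0]
print(P(a0),P(t4),P(a),P(np.load('t2.npy')),P(np.load('t3.npy')))
E
```

```text
(np.float64(-1.650000000000012), np.float64(16.94934340837398))
(np.float64(-1.650000000000012), np.float64(5.808548854225653))
0.13733202815166612 1.3183971763092879 0.024842856268926905 1.3616526875496329 1.728624562382304
```

The knob reads 0.03–0.06 rad. I'll take a fresh grip and turn it firmly onto the stop.

Call:
{"method": "arm_command", "body": {"gripper": [88,88,88,88,88,88,88,88,88,88,88], "xyz": [[0,45,0],[0,45,0],[0,45,0],[0,45,0],[0,50,0],[0,50,0],[0,0,0],[0,0,0],[0,0,-30],[0,0,-45],[0,0,-25]], "dr": [[0,0,0],[0,0,0],[0,0,0],[0,0,0],[0,0,0],[0,0,0],[0,0,0],[0,0,0],[0,0,0],[0,0,0],[0,0,0]]}}

```text
time: 24.5
tcp_pos: [0.511, 0.0923, 0.1667]
ee_rot: [-1.914, -2.488, 0.003]
contact_force: [0.4, -1.1, -0.1]
grip_width: 0.0881
gripper_force: 0.0
```

Call:
{"method": "arm_command", "body": {"gripper": [50,40,40,40,40,40,40,40,40,40], "xyz": [[0,0,0],[0,0,0],[0,0,0],[0,0,0],[0,0,0],[0,0,0],[0,0,0],[0,0,0],[0,0,0],[0,0,0]], "dr": [[0,0,0],[0,0,0],[0,0,0],[0,0,0],[0,0,0],[0,0,0],[0,0,3],[0,0,3],[0,0,0],[0,0,0]], "newtons": 12}}

```text
time: 25.5
tcp_pos: [0.5106, 0.0939, 0.1704]
ee_rot: [-1.779, -2.585, 0.003]
contact_force: [-10.9, 1.9, 9.5]
grip_width: 0.0478
gripper_force: 12.0
```

```bash
python3 -c "
from h import *
st()"
```

```text
t 25.5 tcp [0.5106 0.0939 0.1704] psi 1.936 q6 -0.413 F [-10.9   1.9   9.5] M [ 0.061  1.684 -0.143] w 0.0478 gf 12.0 tau6 -0.211
```

Call:
{"method": "arm_command", "body": {"gripper": [60,88,88,88,88,88,88,88,88,88,88], "xyz": [[0,0,0],[0,0,0],[0,0,0],[0,0,40],[0,0,50],[0,-50,10],[0,-50,0],[0,-50,0],[0,-50,0],[0,-50,0],[0,-30,0]], "dr": [[0,0,0],[0,0,0],[0,0,0],[0,0,0],[0,0,0],[0,0,0],[0,0,0],[0,0,0],[0,0,0],[0,0,0],[0,0,0]]}}

```text
time: 26.6
tcp_pos: [0.5123, -0.1893, 0.2695]
ee_rot: [1.784, 2.584, -0.001]
contact_force: [0.2, 0.1, 0.0]
grip_width: 0.0881
gripper_force: 0.0
```

Call:
{"method": "arm_command", "body": {"gripper": [88,88,88], "xyz": [[0,0,0],[0,0,0],[0,0,0]], "dr": [[0,0,0],[0,0,0],[0,0,0]]}}

```text
time: 26.9
tcp_pos: [0.5126, -0.1847, 0.2692]
ee_rot: [-1.78, -2.588, -0.001]
contact_force: [-0.4, -0.1, -0.0]
grip_width: 0.0881
gripper_force: 0.0
```

```bash
python3 - <<'E'
from h import *
st()
a0=cv2.imread('pics/top.png')[:,:,::-1];a=vision.get_image('top')
print(collar_shift(a0,a,107,118,.012),lineang(a)[0])
c=a[210:265,325:370].astype(float); w=np.clip(c[...,0]-np.maximum(c[...,1],c[...,2])-40,0,None); yy,xx=np.mgrid[210:265,325:370]
print((w*xx).sum()/w.sum(),(w*yy).sum()/w.sum())
E
```

```text
t 26.9 tcp [ 0.5126 -0.1847  0.2692] psi 1.9364 q6 -0.93 F [-0.4 -0.1 -0. ] M [-0.015 -0.108 -0.009] w 0.0881 gf 0.0 tau6 0.002
(np.float64(-1.7000000000000117), np.float64(6.250006560852363)) 0.023440528026946073
348.63720414201185 249.51849112426035
```

The knob did not move under the extra turn (M −0.14 Nm), so it is on the stop. The lever is unchanged, so I'm handing in.

```bash
python3 -c "
from h import *
print(env.close_job())"
```

```text
the job is handed in; nothing more can be done
None
```

The job is handed in (the hand-in gave no verdict): the cartridge held in the green at about 6 mm of rod push for just over 3 s with the hand off, the release lever is fully at the front with the pawl free, and the knob is back on its zero stop.

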